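# Stand the pen torch in the rotating caddy and present it at the front

## Robot

A 7-joint arm with a two-finger parallel gripper is mounted at the origin on a cart in front of the work surface, level with it; the furniture and walls round the work are solid. World frame = base frame: x ahead of the robot, y to its left, z up, the work surface at z = 0. Lengths are in mm, angles in rad, forces in N, time in s.
With the tool pointing down it reaches from about 425 to 800 mm from the base axis. Payload 8.3 kg.
Tool frame: the origin (TCP) lies at the very end of the fingers, on their centre line; the grasp point (between the pads) lies 19 mm behind it (ctrl.tcp_to_grasp is the distance from the TCP to the grasp point, in mm); z points along the fingers, y is the line along which they close (so a half turn about z gives the same grasp; the last joint's range is limited). The gripper opens to 85 mm and grips with 20 to 120 N. Pads are 22 mm wide; open, the fingers measure 114 mm over their backs; the gripper's body (76 mm by 85 mm) begins 54 mm behind the grasp point. The pads swing forward as they close: fully open they stand 13 mm farther back than shut.
Start: joints at [1.189, 0.383, 0.016, 1.37, -0.006, 1.388, -0.046], TCP at [195.929, -593.477, 231.279] pointing down, gripper open.
Joint ranges: [-2.95, 2.95], [-0.25, 2.06], [-1.52, 1.56], [0.18, 2.33], [-1.44, 4.58], [0.02, 2.06], [-3.01, 3.01]. Speed limits (rad/s): [2.39, 2.39, 3.01, 3.01, 3.14, 3.14, 3.14].

## Interface

Orientations are given as a unit quaternion [x, y, z, w].
In Python, from plant import ctrl gives the robot as it stands. The module is installed in compiled form; this text tells all that it offers.
- The arm moves only by the shell command python3 -m pendant 'ROWS' [OPENING] [FORCE]. ROWS is JSON, a list of rows, each a list of 2 entries, a list of its own where there are three numbers: the shift along the tool's x, y, z in m, then the turn about the tool's z in rad. A call has 1 to 5 rows; each row shifts and turns the commanded pose from where the row before left it, along the tool's axes as they then stand; what a row does not reach is not made up. A row lasts 1/10 s, in which the tool goes at most 50 mm and 8.59 degrees, less where a joint would pass 70% of its speed; a pose out of reach is approached as far as the arm can. A call with a gripper value outside its range is refused whole. OPENING is the finger opening in m, from 0 to 0.0854, set as the call begins (- or left out, the last holds). The fingers move at their own pace and stop on an object; FORCE is the grip in N (left out, the last holds). Time passes only in rows, so rows that do not move let the fingers close. It gives the time, the measured TCP pose, the force, the opening and the grip force at its end, in the units of the state.
- ctrl.sense(): the state, without advancing time (a new reading comes with each control period).
- ctrl.capture(name): name is "scene" or "top" or "wrist"; returns (picture, depth): 420x560x3 uint8, blue, green, red; 420x560 float32, mm along the optical axis (not along the pixel's ray), 0 where there is no reading.
- ctrl.get_calibration(name): a dict with "fx", "fy", "cx", "cy" (pixels), "distortion" ([k1, k2, p1, p2, k3] as OpenCV has them; the pictures are not rectified), "extrinsics" (4x4, takes a point from camera to world coordinates). Camera axes: x right, y up, looking along -z (the intrinsics and any distortion apply to the point x, -y, -z); pixel columns grow to the right and rows downward; lengths in mm; the calibration is good to about 2 mm. A picture is of the moment at which its call begins: read the wrist's pose just before it. get_calibration takes no time and is no camera call; for the wrist camera it gives the pose at the moment of the call.
- ctrl.finish_job(): hands the job in; it is judged then, once.
Trained networks look in the newest picture that a camera, given by its name, has taken for a name from the list of things; names that differ only in an ending like _2 or _b are one class to them, and where a whole thing is asked for, a point or a joint stands for the part that bears it (a point fixed in the world has none). Each returns a list of dicts, best first, with "confidence" (0 to 1); they miss things now and then, are a little off and sometimes report something else, mostly with a low value. They report only what shows in the picture. A call takes as long as a camera call.
- ctrl.recognise(target, camera): "xy" ([column, row] as shares, 0 to 1, of the picture: columns of its width, rows of its height, amid what is visible of it).
The state is a dict: "clock": time; "qpos": joint angles; "joint_vel": joint speeds; "tau": joint torques, N m; "ee_pos": TCP position; "orientation": TCP orientation; "ft_force": force on the tool from outside, world axes, zero at the start; "moment": the same for the moment, N m; "gripper_width": opening from 0.0 (shut) to 1.0 (fully open); "grip_force": force on a finger pad.
Only numpy, scipy, OpenCV 4.12 (cv2) and the standard library are available. Lean on these libraries where they do the work, as an engineer would, in place of code of your own. Each camera call takes 0.05 s, during which the arm holds its last target. There are 200 camera calls.

## Task

Make the pen torch ready to be taken from the rotating treatment caddy: lower it, either end up, into the caddy's empty instrument tube so that it stands there on the bottom (lower it in, do not drop it from a height), and let go of it. Then take the black grip on top of the caddy's column and gently turn the turntable until the tube is at the front, lined up with the pointer lug on the base, and finish while still holding the grip, keeping the turntable still so that a colleague can draw the torch out. The bottles and cups on the caddy stay in their collars, and the carton, the thermometer and the two vials on the worktop are left alone.

Things in the scene. Friction and masses are not known exactly. Their poses are not given: they have to be found in the camera images.
- pen_torch: white pen torch with a black end, lying on the worktop right of the caddy, roughly pointing away from the robot: 128 mm long, solid body 12 mm wide (its x), 14 mm high (its z), 28 to 54 g. Origin: middle of its length on its underside as it lies (its long axis runs 7 mm above the origin along its z). y runs along its length. Rigid; grip it anywhere.
- tube_mouth (a point): centre of the mouth of the empty instrument tube, the tall upright steel tube on the turntable: inside diameter 35 mm, outside 42 mm; mouth 98 mm above the worktop, inner bottom 28 mm above the worktop; tube axis 62 mm from the turntable's axis. Turns with the turntable: x points level from the tube to the turntable's axis, z up.
- front_mark (a point): the pointer: small white ridge on the lug at the front (robot side) of the caddy's fixed base, 17 mm above the worktop, 103.5 mm from the turntable's axis; x points level from it to that axis, z up. The base stays put. The tube is at the front when it stands on the line from the turntable's axis to this pointer.
- grip_mid (a point): middle of the black turning grip, on the turntable's axis on top of the column, 137 mm above the worktop: a flat upright bar 58 mm long, 16 mm thick, 34 mm high (118 to 152 mm above the worktop), fixed to the turntable. x lies along the bar, in line with the tube (62 mm away along -x), y across. Pinch it across its thickness from above.
- turn_grip: the same black grip as a solid, origin in the middle of its underside, 118 mm above the worktop; axes as grip_mid. Behind the caddy, from about x 0.72 m on, stand a syringe pump (156 mm high) and, to its left, a drawer unit (236 mm high with the carton on it); left of the caddy an instrument box with its lid ajar: travel above them
- turntable (a joint): how far the turntable has turned since the start, rad, positive counter-clockwise from above. White disc, radius 88 mm, top 24 mm above the worktop; turns freely both ways, friction about 0.05 N m, no spring, stays where left. At the start the tube is 0.6 to 1.9 rad from the pointer, on the right-hand side: the short way is clockwise from above.
- chlor: clear bottle with a ribbed red cap, 42 mm diameter, 88 mm high, loose in a 12 mm high collar on the turntable, next to the tube; origin at the centre of its underside, z up
- iodine: brown bottle with a black cap, 47 mm diameter, 94 mm high, loose in its collar on the turntable; origin at the centre of its underside, z up
- med_cups: stack of small clear medicine cups, 41 mm diameter, 44 mm high, loose in its collar on the turntable; origin at the centre of its underside, z up
- vial_3: glass vial with a green cap, 26 mm diameter, 39 mm high, loose in its collar on the turntable, next to the tube; origin at the centre of its underside, z up
- swab_box: bystander: white and blue carton 55 x 100 x 45 mm on the worktop left in front of the caddy; origin at the centre of its underside
- thermometer: bystander: white stick thermometer 124 mm long, 10 mm high, lying at the right; origin at the middle of its underside
- vial_1: bystander: glass vial 21 mm diameter, 44 mm high, standing behind at the right; origin at the centre of its underside
- vial_2: bystander: glass vial 24 mm diameter, 51 mm high, standing beside vial_1; origin at the centre of its underside

How it is judged (in metres and radians):
On the way, in this order (a step that is already met when the one before it is completed fails the run):
1. the pen torch stands on the bottom of the instrument tube and has been let go (horizontal distance between pen_torch and tube_mouth below 0.024 m and height (world z) of pen_torch between 0.07 and 0.102 m and (angle between pen_torch's own y axis and vertical below 0.4 rad or angle between pen_torch's own y axis and vertical above 2.74 rad) and contact force between the fingers and pen_torch below 0.1 N), for 0.2 s.
2. the tube has been brought to the pointer by the grip, which is held (y of tube_mouth in the frame of front_mark between -0.007 and 0.007 m and x of tube_mouth in the frame of front_mark below 0.07 m and contact force between the fingers and turn_grip above 1 N), for 0.3 s.
At the end, for the whole second after the job is handed in: black grip held (over 1 N), turntable still (under 0.05 rad/s), tube axis within 7 mm of the line from turntable axis to pointer, on its side; pen torch untouched on the tube bottom: middle 70-102 mm above the worktop, within 24 mm of the tube axis, within 0.4 rad of upright (all of step 1 and all of step 2 and velocity of joint turntable between -0.05 and 0.05 rad/s); the arm keeps its last pose, push and grip.
It fails at once if the pen torch let go high above the tube (its middle more than 170 mm above the worktop) (height (world z) of pen_torch above 0.17 m and contact force between the fingers and pen_torch below 0.05 N).
It fails at once if the turntable spun faster than 4 rad/s (velocity of joint turntable above 4 rad/s or velocity of joint turntable below -4 rad/s).
It fails at once if a bottle, vial or cup stack on the caddy tipped or lifted out of its collar (angle between any of chlor, iodine, med_cups, vial_3's own z axis and vertical above 0.35 rad or height (world z) of any of chlor, iodine, med_cups, vial_3 above 0.036 m).
It fails at once if the carton, the thermometer or a vial on the worktop moved by more than 30 mm (distance of any of swab_box, thermometer, vial_1, vial_2 from where it was at the start of the episode above 0.03 m).
It also fails if it takes over 64 s, if anything falls off the work surface, if the arm or the gripper's body presses on something with over 40 N, if the wrist force passes 120 N, or if a joint passes its speed limit or range.

## Working session

There is one attempt and no reset: what is moved stays moved. The work goes in short steps, Python scripts to look and compute and a shell command to move; the robot and the scene stay as the last step left them, time stands still between calls to the robot, and variables do not carry over. Pictures are saved under pics/ and viewed, at most 10 in all, crops included, and the job is handed in when it is done.

```bash
mkdir -p pics
cat > h.py <<'E'
import numpy as np, cv2
from plant import ctrl
from scipy.spatial.transform import Rotation as R
def cal(n):
    c=ctrl.get_calibration(n); K=np.array([[c['fx'],0,c['cx']],[0,c['fy'],c['cy']],[0,0,1.]])
    return K,np.array(c['distortion'],float),np.array(c['extrinsics'],float)
def ray(C,uv):
    K,d,E=C; p=cv2.undistortPoints(np.array(uv,float).reshape(-1,1,2),K,d).reshape(-1,2)
    v=np.c_[p[:,0],-p[:,1],-np.ones(len(p))]
    return E[:3,3], v@E[:3,:3].T      # v has unit depth
def at_z(C,uv,z):
    o,v=ray(C,uv); return o+v*((z-o[2])/v[:,2])[:,None]
def cloud(C,depth):
    h,w=depth.shape; vv,uu=np.mgrid[0:h,0:w]; o,v=ray(C,np.stack([uu,vv],-1).reshape(-1,2))
    return (o+v*depth.reshape(-1,1)).reshape(h,w,3)
def proj(C,P):
    K,d,E=C; q=(np.atleast_2d(P)-E[:3,3])@E[:3,:3]; q=q*[1,-1,-1]
    return cv2.projectPoints(q,np.zeros(3),np.zeros(3),K,d)[0].reshape(-1,2)
E
cat > look.py <<'E'
from h import *
s=ctrl.sense(); print(s['clock'],s['ee_pos'],s['orientation'],s['gripper_width'])
for n in ['top','scene']:
    C=cal(n); im,de=ctrl.capture(n); cv2.imwrite(f'pics/{n}0.png',im); np.save(f'{n}0.npy',de)
    print(n,C[2][:3,3].round(),(-C[2][:3,2]).round(2))
    P=cloud(C,de)
    for t in ['pen_torch','tube_mouth','front_mark','grip_mid','chlor','vial_3','thermometer']:
        for r in ctrl.recognise(t,n)[:2]:
            u=np.array(r['xy'])*[560,420]; c,rr=u.astype(int)
            print(t,round(r['confidence'],2),u.round(1),P[rr,c].round(1))
E
python3 look.py
```

```text
0.0 [ 195.75087102 -593.0227399   230.26762246] [ 9.87318298e-01  1.58750161e-01 -1.84205675e-04 -9.65277929e-04] 0.9963730647384992
top [ 473. -250. 1002.] [ 0.09 -0.   -1.  ]
pen_torch 0.63 [352.6 233.5] [ 495.6 -425.7    8.1]
tube_mouth 0.64 [253.6 213.9] [ 542.4 -190.7   34. ]
grip_mid 0.64 [246.  202.3] [ 557.  -183.3  149.7]
chlor 0.55 [244.9 179.2] [ 610.6 -175.9  112.4]
vial_3 0.64 [314.  158.9] [ 672.5 -332.3   33. ]
vial_3 0.57 [264.1 232. ] [ 497.3 -217.4   64.5]
thermometer 0.8 [398.8 250. ] [ 457.2 -534.4    9.1]
scene [   3.  288. 1054.] [ 0.46 -0.45 -0.76]
pen_torch 0.62 [337.3 217. ] [ 496.1 -437.     9.3]
tube_mouth 0.76 [265.2 252.2] [ 544.9 -199.    21.5]
front_mark 0.61 [283.2 278.6] [ 458.1 -180.7   11.6]
grip_mid 0.62 [255.9 228. ] [ 544.7 -168.5  152.7]
chlor 0.87 [239.7 232. ] [ 603.2 -163.    87.3]
vial_3 0.65 [281.1 251.6] [ 496.5 -210.8   63.5]
vial_3 0.52 [269.  199.7] [ 671.7 -334.8   25.6]
thermometer 0.58 [366.2 203.9] [ 471.7 -539.1    9. ]
```

Run:
```python
import cv2
a=cv2.imread('pics/top0.png')[110:290,180:440]; cv2.imwrite('pics/t0c.png',cv2.resize(a,None,fx=3,fy=3,interpolation=cv2.INTER_CUBIC))
a=cv2.imread('pics/scene0.png')[150:320,180:420]; cv2.imwrite('pics/s0c.png',cv2.resize(a,None,fx=3.3,fy=3.3,interpolation=cv2.INTER_CUBIC))
```

```text
(no output)
```

View pics/t0c.png

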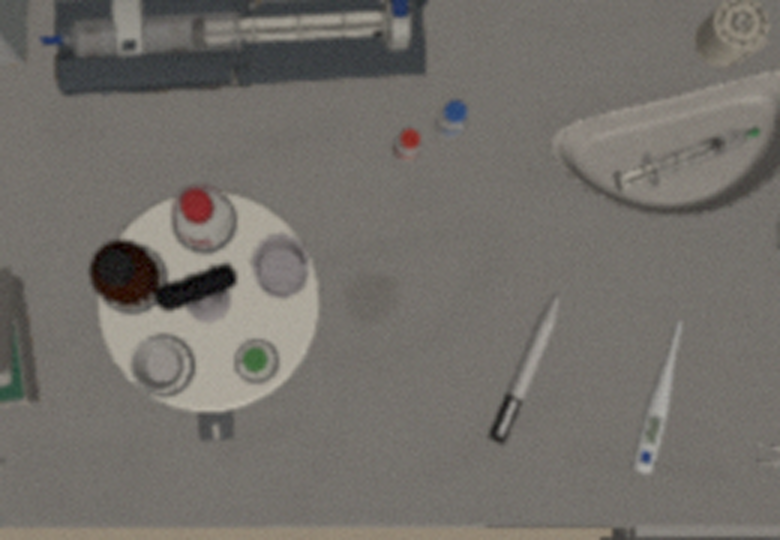

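View pics/s0c.png

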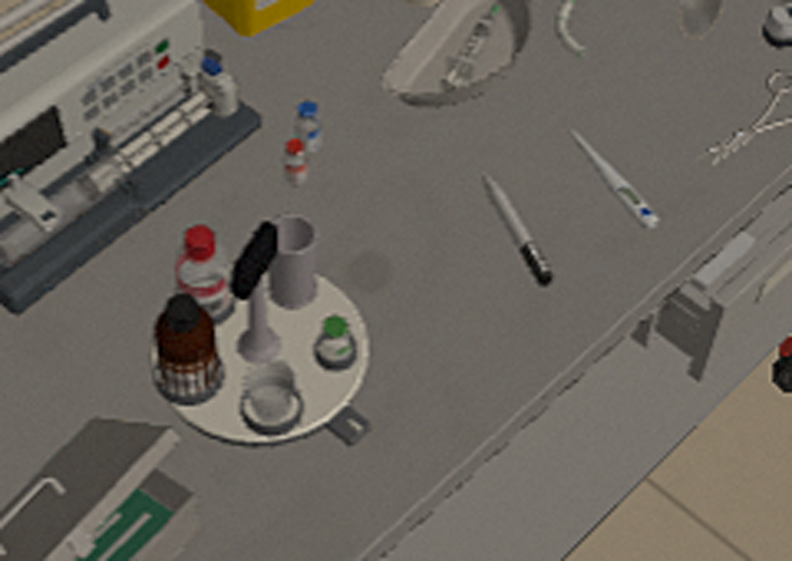

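The top crop shows the torch with its black end at (347,254) and its tip at (366,209), both in full-picture pixels. The tube mouth is at about (273,197), the grip at (245,205) and the pointer at (252,253). The scene crop shows the tube mouth at about (269,220) and the pointer at (286,279). Vial_3 (green cap) stands between the tube and the pointer.

```bash
cat > m.py <<'E'
from h import *
Ct,Cs=cal('top'),cal('scene')
def tri(a,b):
    o1,v1=ray(Ct,[a]);o2,v2=ray(Cs,[b]);v1,v2=v1[0],v2[0]
    s=np.linalg.lstsq(np.c_[v1,-v2],o2-o1,rcond=None)[0]
    p,q=o1+s[0]*v1,o2+s[1]*v2
    return ((p+q)/2).round(1),round(np.linalg.norm(p-q),1)
off=lambda p:(p[0]/3+180,p[1]/3+110); os_=lambda p:(p[0]/3.3+180,p[1]/3.3+150)
for n,a,b in [('tube',(280,263),(295,229)),('grip',(196,283),(257,257)),('ptr',(216,429),(350,422)),('tip',(557,297),(486,177)),('black',(499,437),(546,279))]:
    print(n,tri(off(a),os_(b)))
for n,C in [('top',Ct),('scene',Cs)]:
    im=cv2.imread(f'pics/{n}0.png'); de=np.load(f'{n}0.npy'); P=cloud(C,de); z=P[...,2]
    # torch points
    m=(z>4.5)&(z<25)&(P[...,0]>405)&(P[...,0]<580)&(P[...,1]<-385)&(P[...,1]>-490)
    q=P[m]; c=q[:,:2].mean(0); u,s,vt=np.linalg.svd(q[:,:2]-c); d=vt[0]*np.sign(vt[0][0]); t=(q[:,:2]-c)@d
    print(n,len(q),'ctr',c.round(1),'ang',np.arctan2(d[1],d[0]).round(3),t.min(),t.max(),'zmed',np.median(q[:,2]),'mid',(c+d*(t.min()+t.max())/2).round(1))
    g=(z>138)&(z<165)&(abs(P[...,0]-550)<60)&(abs(P[...,1]+180)<60); q=P[g]; c=q[:,:2].mean(0); vt=np.linalg.svd(q[:,:2]-c)[2]
    print(' grip',len(q),c.round(1),'z',np.median(q[:,2]).round(1),'ang',np.arctan2(vt[0][1],vt[0][0]).round(3))
    r=(z>90)&(z<106)&(abs(P[...,0]-575)<40)&(abs(P[...,1]+245)<40); q=P[r]
    print(' rim',len(q),q.mean(0).round(1) if len(q) else '', (q.min(0),q.max(0)) if len(q) else '')
    im=im.astype(int); w=(z>17)&(z<30)&(im.min(2)>110)&(abs(P[...,0]-550)<110)&(abs(P[...,1]+185)<110); q=P[w]
    if len(q)>50:
        h=cv2.convexHull(q[:,:2].astype(np.float32)); print(' disc',len(q),cv2.minEnclosingCircle(h))
E
python3 m.py
```

```text
tube (array([ 570.3, -239.6,  102.5]), np.float64(1.5))
grip (array([ 552.2, -181.9,  134.8]), np.float64(3.5))
ptr (array([ 450.3, -186.3,   14.6]), np.float64(3.2))
tip (array([ 553.7, -461. ,    1.2]), np.float64(0.4))
black (array([ 441.8, -412.4,   -0. ]), np.float64(0.4))
top 297 ctr [ 494.1 -430.3] ang -0.4 -79.20973758899682 72.17597793477961 zmed 11.963794198729147 mid [ 490.9 -429. ]
 grip 220 [ 550.9 -181.1] z 150.7 ang -1.215
 rim 103 [ 573.5 -238.    97.7] (array([ 552.86761933, -258.04488681,   91.28034044]), array([ 592.86697476, -218.50366151,  103.69846378]))
 disc 2488 ((541.1310424804688, -180.60012817382812), 96.83565521240234)
scene 181 ctr [ 490.7 -426.8] ang -0.384 -71.29751577773064 74.7027542871342 zmed 11.334663655802387 mid [ 492.3 -427.4]
 grip 153 [ 548.7 -175.9] z 148.7 ang 1.914
 rim 71 [ 572.2 -241.6   95.4] (array([ 553.01308128, -256.96496923,   90.06510898]), array([ 594.22137966, -218.17741826,   99.78028391]))
 disc 1095 ((542.269775390625, -184.55380249023438), 94.73139953613281)
```

```bash
python3 -m pendant '[[[0.040,-0.012,0],0],[[0.040,-0.012,0],0],[[0.040,-0.012,0],0],[[0.040,-0.012,0],0],[[0.040,-0.012,0],0]]' 0.0854
python3 -m pendant '[[[0.040,-0.012,0],0],[[0.040,-0.012,0],0],[[0,0,0],0.145],[[0,0,0],0.145],[[0,0,0],0.145]]'
python3 -m pendant '[[[0,0,0],0.145],[[0,0,0],0.14],[[0,0,0],0]]'
cat > w.py <<'E'
from h import *
import sys
s=ctrl.sense(); print(s['clock'],s['ee_pos'].round(1) if hasattr(s['ee_pos'],'round') else s['ee_pos'],s['orientation'],s['gripper_width'],s['grip_force'],s['ft_force'],s['qpos'])
C=cal('wrist'); im,de=ctrl.capture('wrist'); n=sys.argv[1]; cv2.imwrite(f'pics/{n}.png',im); np.save(f'{n}.npy',de)
print(C[2][:3,3].round(1),(-C[2][:3,2]).round(2))
for t in sys.argv[2:]:
    for r in ctrl.recognise(t,'wrist')[:1]: print(t,r['confidence'],(np.array(r['xy'])*[560,420]).round())
P=cloud(C,de); np.save(n+'P.npy',P); z=P[...,2]
m=(z>5)&(z<25)&(P[...,0]>405)&(P[...,0]<580)&(P[...,1]<-385)&(P[...,1]>-490)
q=P[m]
if len(q)>50:
    c=q[:,:2].mean(0); d=np.linalg.svd(q[:,:2]-c,full_matrices=False)[2][0]; d*=np.sign(d[0]); t=(q[:,:2]-c)@d
    print(len(q),'ctr',c.round(1),'ang',np.arctan2(d[1],d[0]).round(3),np.percentile(t,[.5,99.5]).round(1),'z',np.percentile(q[:,2],[50,90]).round(1))
E
python3 w.py w1 pen_torch
```

```text
clock: 1.3
ee_pos: [368.2, -472.7, 231.5]
orientation: [0.987, 0.159, 0.0, 0.0]
ft_force: [0.4, -0.7, -0.5]
gripper_width: 1.001
grip_force: 0.0
clock: 1.8
ee_pos: [435.8, -425.6, 231.3]
orientation: [0.998, -0.061, -0.0, -0.0]
ft_force: [-0.4, 0.4, -0.7]
gripper_width: 0.997
grip_force: 0.0
clock: 2.1
ee_pos: [435.6, -425.9, 231.4]
orientation: [0.98, -0.2, 0.0, 0.0]
ft_force: [0.8, -0.6, -0.5]
gripper_width: 1.001
grip_force: 0.0
2.1 [ 435.6 -425.9  231.4] [ 9.79732014e-01 -2.00312703e-01  3.47101547e-05  2.82618708e-05] 1.00089995591127 0.0 [ 0.75479436 -0.57418364 -0.4767802 ] [ 0.7318906   0.34918678 -0.0133747   1.4161402   0.00467889  1.3762082
 -1.25573185]
[ 508.7 -457.   374.3] [-0.29  0.12 -0.95]
pen_torch 0.81 [268. 127.]
1366 ctr [ 494.9 -433.4] ang -0.412 [-60.9  64.2] z [12.7 14.9]
```

```bash
python3 -m pendant '[[[0.013,-0.017,0.035],0.01],[[0,0,0.045],0],[[0,0,0.045],0],[[0,0,0.045],0],[[0,0,0.035],0]]' 0.045
python3 -m pendant '[[[0,0,0.022],0],[[0,0,0],0],[[0,0,0],0]]'
```

```text
clock: 2.7
ee_pos: [453.2, -414.5, 23.5]
orientation: [0.979, -0.202, -0.001, -0.001]
ft_force: [-0.6, -1.0, -0.0]
gripper_width: 0.526
grip_force: 0.0
clock: 3.0
ee_pos: [454.3, -415.5, 4.9]
orientation: [0.979, -0.203, 0.0, -0.0]
ft_force: [0.3, -0.3, -0.7]
gripper_width: 0.528
grip_force: 0.0
```

```bash
python3 -m pendant '[[[0,0,0],0],[[0,0,0],0],[[0,0,0],0],[[0,0,0],0],[[0,0,0],0]]' 0 20
python3 -m pendant '[[[0,0,-0.02],0],[[0,0,-0.03],0],[[0,0,-0.04],0],[[0,0,-0.04],0],[[0,0,-0.04],0]]'
python3 -m pendant '[[[0,0,0],0],[[0,0,0],0],[[0,0,0],0],[[0,0,0],0]]'
python3 - <<'E'
from h import *
a=[ctrl.capture(n)[0] for n in ('scene','wrist')]
cv2.imwrite('pics/g1.png',np.hstack([cv2.resize(a[0][120:300,240:420],(400,400)),a[1][:400,80:480]]))
E
```

```text
clock: 3.5
ee_pos: [454.9, -416.1, 6.0]
orientation: [0.979, -0.204, 0.001, 0.001]
ft_force: [-1.1, 0.2, 6.5]
gripper_width: 0.127
grip_force: 22.7
clock: 4.0
ee_pos: [453.9, -415.2, 176.3]
orientation: [0.979, -0.204, 0.0, 0.0]
ft_force: [0.4, -1.3, 0.0]
gripper_width: 0.127
grip_force: 21.8
clock: 4.4
ee_pos: [453.4, -414.8, 172.7]
orientation: [0.979, -0.204, -0.001, -0.001]
ft_force: [0.3, 0.8, -0.7]
gripper_width: 0.122
grip_force: 21.8
```

View pics/g1.png

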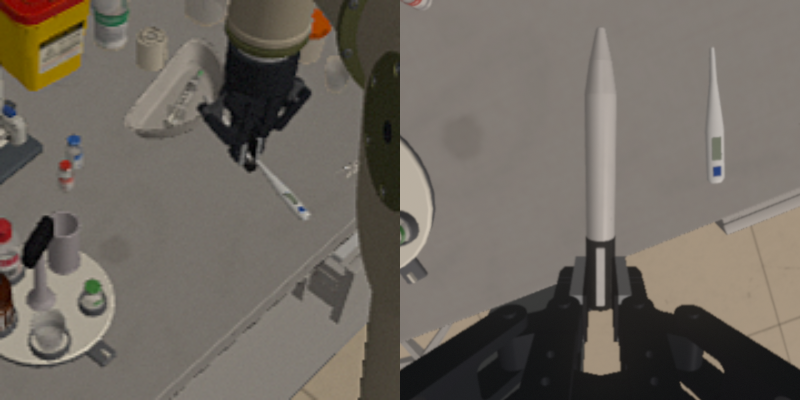

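The torch is held at its black end. In the wrist half it runs straight up from the fingers to (600,30); in the scene half the gripper hides it. I'll get its tilt from the depth image.

```bash
cat > t.py <<'E'
from h import *
# tilt of held torch from wrist depth, in tool frame (mm)
def torch():
    s=ctrl.sense(); T=R.from_quat(s['orientation']).as_matrix(); p=np.array(s['ee_pos'])
    C=cal('wrist'); im,de=ctrl.capture('wrist'); P=cloud(C,de)
    q=(P.reshape(-1,3)-p)@T; z=P[...,2].ravel()
    m=(abs(q[:,1])<12)&(z>22)&(de.ravel()>0)&(q[:,0]>-5)&(q[:,0]<150)&(q[:,2]>-30)
    g=q[m]; return s,im,g
if __name__=='__main__':
    s,im,g=torch(); print(np.round(s['ee_pos'],1),s['gripper_width'],s['grip_force'],len(g))
    for x in range(-5,150,15):
        k=g[(g[:,0]>=x)&(g[:,0]<x+15)]
        if len(k)>5: print(x,len(k),np.median(k,0).round(1))
E
python3 t.py
```

```text
[ 453.6 -414.9  173. ] 0.12235235749302979 21.84551864862442 7915
-5 742 [ 2.8  0.2 -8.5]
10 1723 [11.2 -0.2 -8.6]
25 893 [32.9  0.2 -6.7]
40 997 [47.6 -0.3 -6.7]
55 1070 [62.8 -0.3 -6.6]
70 1164 [77.5 -0.3 -6.4]
85 989 [91.8 -0.3 -5.2]
100 337 [103.9  -0.3  -3.1]
```

The torch is still level in the fingers, so it has to be pivoted against something. I'll slide its tip under the overhanging end of the grip bar and raise the hand, which swings the tip downward. First the hand goes to a spot in front of the bar, square to it.

```bash
python3 -m pendant '[[[-0.0216,-0.0367,0],0],[[-0.0216,-0.0367,0],0],[[-0.0216,-0.0367,0],0],[[-0.0216,-0.0367,0],0],[[0,0,0],-0.128]]'
python3 -m pendant '[[[0,0,0],-0.128],[[0,0,0],-0.128],[[0,0,0],-0.128],[[0,0,0],-0.128],[[0,0,0],-0.128]]'
python3 -m pendant '[[[0,0,0],0],[[0,0,0],0]]'
python3 - <<'E'
from h import *
s=ctrl.sense(); C=cal('wrist'); im,de=ctrl.capture('wrist'); P=cloud(C,de); z=P[...,2]
print(s['ee_pos'],s['orientation'],s['qpos'])
cv2.imwrite('pics/w2.png',im)
g=(z>142)&(z<160)&(abs(P[...,0]-550)<45)&(abs(P[...,1]+180)<45)&(im.max(2)<70); q=P[g]; c=np.median(q,0)
vt=np.linalg.svd(q[:,:2]-q[:,:2].mean(0),full_matrices=False)[2]
print('grip',len(q),q.mean(0).round(1),q.min(0).round(),q.max(0).round(),np.arctan2(vt[0][1],vt[0][0]))
r=(z>92)&(z<103)&(abs(P[...,0]-572)<30)&(abs(P[...,1]+240)<30); q=P[r]; print('rim',len(q),q.mean(0).round(1) if len(q) else '')
if len(q): print(cv2.minEnclosingCircle(q[:,:2].astype(np.float32)),q.min(0).round(),q.max(0).round())
E
```

```text
clock: 5.05
ee_pos: [433.9, -239.8, 174.1]
orientation: [0.99, -0.138, -0.0, -0.001]
ft_force: [0.2, 1.0, 0.1]
gripper_width: 0.126
grip_force: 21.8
clock: 5.55
ee_pos: [433.4, -246.2, 174.0]
orientation: [0.984, 0.18, -0.0, -0.0]
ft_force: [0.5, -1.0, -0.5]
gripper_width: 0.123
grip_force: 21.8
clock: 5.75
ee_pos: [433.4, -246.3, 174.1]
orientation: [0.984, 0.176, -0.0, -0.0]
ft_force: [-0.4, -0.1, -1.3]
gripper_width: 0.125
grip_force: 21.8
[ 433.43798564 -246.27379635  174.08451298] [ 9.84465049e-01  1.75580527e-01 -1.43005995e-04 -1.57730892e-04] [ 0.60619591  0.15772593 -0.16999172  1.78814825  0.02843112  1.1985079
 -0.78988607]
grip 1355 [ 544. -183.  148.] [ 535. -208.  142.] [ 556. -157.  153.] -1.2170224343044693
rim 997 [ 566.  -241.8   97.8]
((572.189208984375, -238.94725036621094), 21.3455810546875) [ 551. -259.   92.] [ 588. -218.  100.]
```

View pics/w2.png

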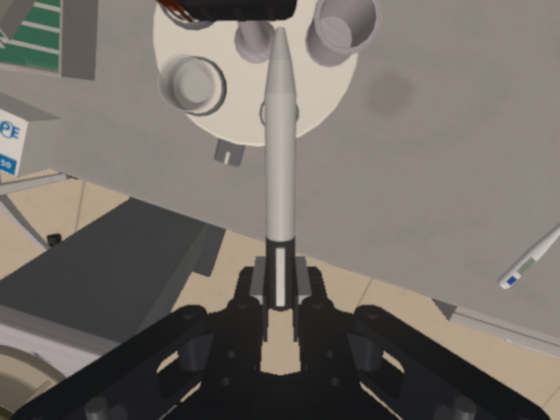

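The wrist view shows the torch tip at (280,30), lined up between the column (255,40) and the bar's tube-side end (about x=297). I'll descend in front of the bar, then slide under it.

```bash
python3 -m pendant '[[[0,0,0.035],0],[[0,0,0.033],0],[[0,0,0],0],[[0.015,0,0],0],[[0.015,0,0],0]]'
python3 -m pendant '[[[0.014,0,0],0],[[0,0,0],0],[[0,0,0],0]]'
```

```text
clock: 6.3
ee_pos: [463.7, -235.9, 108.2]
orientation: [0.984, 0.177, 0.001, 0.001]
ft_force: [1.1, 0.0, -0.3]
gripper_width: 0.127
grip_force: 21.8
clock: 6.6
ee_pos: [475.5, -230.6, 106.7]
orientation: [0.984, 0.178, 0.0, 0.0]
ft_force: [0.1, -0.4, -0.1]
gripper_width: 0.126
grip_force: 21.8
```

```bash
python3 -m pendant '[[[0.001,0,-0.010],0],[[0.001,0,-0.009],0],[[0.003,0,-0.008],0],[[0.003,0,-0.008],0]]'
python3 -m pendant '[[[0.004,0,-0.007],0],[[0.004,0,-0.007],0],[[0,0,0],0]]'; python3 t.py
```

```text
clock: 7.0
ee_pos: [482.2, -228.4, 142.3]
orientation: [0.984, 0.177, 0.0, 0.0]
ft_force: [-0.0, -0.2, -1.6]
gripper_width: 0.127
grip_force: 20.4
clock: 7.3
ee_pos: [491.0, -225.2, 156.6]
orientation: [0.984, 0.178, 0.001, 0.0]
ft_force: [-0.4, -0.6, -0.7]
gripper_width: 0.127
grip_force: 19.5
[ 491.  -225.2  156.6] 0.1272767604100865 19.490462243556976 10089
-5 1005 [ 2.8 -0.4 -4.4]
10 1892 [11.7 -0.4  3.1]
25 872 [32.2 -0.5 19. ]
40 792 [47.3  0.  29.2]
55 804 [65.7 -1.6  6.5]
70 1134 [75.9 -1.8  6. ]
85 539 [ 92.5   0.2 132.5]
100 1146 [110.   -0.6 103. ]
115 1585 [122.1  -0.6  46.3]
130 320 [ 1.318e+02 -1.000e-01  4.470e+01]
```

It pivots: the tilt is about 0.63 rad so far. Continuing.

```bash
python3 -m pendant '[[[0.006,0,-0.008],0],[[0.007,0,-0.007],0],[[0.008,0,-0.006],0],[[0.008,0,-0.005],0],[[0,0,0],0]]'; python3 t.py
```

```text
clock: 7.85
ee_pos: [518.7, -214.3, 182.3]
orientation: [0.984, 0.178, 0.001, 0.0]
ft_force: [-0.8, -0.5, -1.6]
gripper_width: 0.125
grip_force: 19.5
[ 518.7 -214.3  182.3] 0.1251796450855776 19.455853700637817 7725
-5 1362 [ 2.5 -0.4  6. ]
10 1682 [11.4  0.1 -3.6]
25 568 [36.6 -0.6 36.4]
40 1313 [46.8 -1.6 35.5]
55 441 [ 62.4   0.3 157.9]
70 525 [ 79.1  -0.6 146.5]
85 906 [92.6  0.1 71.1]
100 729 [106.    0.   70.4]
115 199 [117.1  -0.6  93.9]
```

Run:
```python
from t import *
s,im,g=torch()
for x in range(-4,60,4):
    k=g[(g[:,0]>=x)&(g[:,0]<x+4)&(abs(g[:,1])<4)]
    if len(k)>5: print(x,len(k),np.percentile(k[:,2],[10,50,90]).round(1))
sc=ctrl.capture('scene')[0]
cv2.imwrite('pics/g2.png',np.hstack([cv2.resize(sc[160:300,190:330],(400,400),interpolation=cv2.INTER_CUBIC),im[:400,80:480]]))
```

```text
-4 218 [-8.3 -3.   2. ]
0 204 [-1.1  3.7  9.1]
4 218 [ 6.1 13.5 16.9]
8 168 [17.6 20.7 24. ]
12 152 [24.8 28.  31.1]
16 132 [32. 35. 38.]
20 126 [39.1 41.6 45. ]
24 118 [46.  48.9 51.6]
28 48 [51.5 53.6 55. ]
32 19 [32.6 33.9 35. ]
36 107 [ 29.6  31.  157.9]
40 135 [ 28.7  29.6 157.4]
44 153 [ 29.1  30.3 157.7]
48 210 [ 31.2  36.6 157.3]
52 33 [156.3 157.3 158.2]
56 44 [156.4 157.1 158.2]
```

View pics/g2.png

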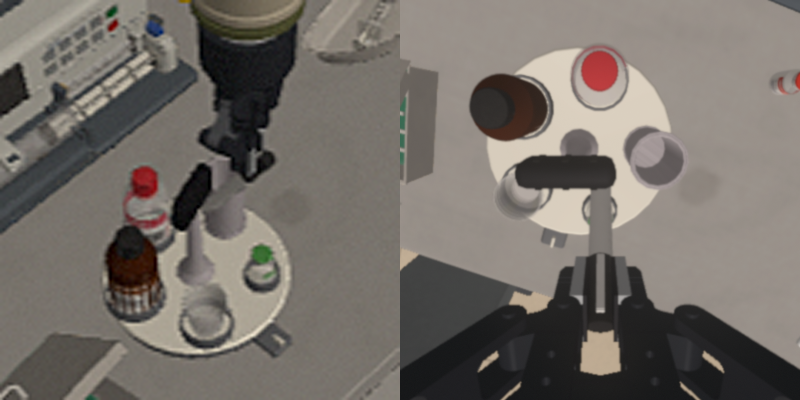

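The torch now points down at about 1.05 rad below level, and the turntable hasn't moved. The bar is at (565,170) in the right half, with the torch tip under it. A bit more, then I'll measure again.

```bash
python3 -m pendant '[[[0.005,0,-0.003],0],[[0.006,0,-0.003],0],[[0.006,0,-0.002],0],[[0,0,0],0]]'
cat > t2.py <<'E'
from t import *
s,im,g=torch(); print(np.round(s['ee_pos'],1))
Z=[(x+1.5,np.median(k[:,2])) for x in range(0,40,3) for k in [g[(g[:,0]>=x)&(g[:,0]<x+3)&(abs(g[:,1])<4)&(g[:,2]<130)]] if len(k)>20]
print(np.round(Z,1).tolist())
E
python3 t2.py
```

```text
clock: 8.4
ee_pos: [533.9, -208.7, 189.7]
orientation: [0.984, 0.178, 0.0, 0.0]
ft_force: [-0.6, 0.2, 0.1]
gripper_width: 0.124
grip_force: 19.5
[ 533.9 -208.7  189.7]
[[1.5, 19.1], [4.5, 30.1], [7.5, 39.9], [10.5, 49.2], [13.5, 55.2], [19.5, 39.3], [22.5, 37.9], [25.5, 37.5], [28.5, 37.9], [31.5, 39.4], [34.5, 50.6]]
```

Tilt is now about 0.29 rad from vertical, which is enough to enter the tube. I'll back out, rise, and turn the tool so the remaining tilt points radially inward.

```bash
python3 -m pendant '[[[-0.02,0,0],0],[[-0.025,0,0],0],[[0,0,-0.035],0],[[0,0,-0.035],-0.1],[[0,0,0],-0.145]]'
python3 -m pendant '[[[0,0,0],-0.145],[[0,0,0],-0.145],[[0,0,0],-0.145],[[0,0,0],-0.145],[[0,0,0],-0.145]]'
python3 -m pendant '[[[0,0,0],-0.145],[[0,0,0],-0.145],[[0,0,0],-0.145],[[0,0,0],-0.145],[[0,0,0],0]]'
python3 - <<'E'
from t import *
s,im,g=torch(); print(np.round(s['ee_pos'],1),s['orientation'],s['qpos'])
k=g[(abs(g[:,1])<5)&(g[:,0]<60)&(g[:,2]<150)]
for z in range(10,150,10):
    q=k[(k[:,2]>=z)&(k[:,2]<z+10)]
    if len(q)>5: print(z,len(q),np.median(q[:,:2],0).round(1))
E
```

```text
clock: 8.95
ee_pos: [492.9, -225.7, 265.0]
orientation: [0.954, 0.298, 0.004, 0.003]
ft_force: [1.1, -0.9, -1.0]
gripper_width: 0.123
grip_force: 19.6
clock: 9.45
ee_pos: [490.9, -224.9, 259.5]
orientation: [0.786, 0.618, 0.0, 0.0]
ft_force: [0.1, 0.1, -0.9]
gripper_width: 0.118
grip_force: 19.6
clock: 9.95
ee_pos: [490.9, -224.9, 259.4]
orientation: [0.578, 0.816, 0.0, 0.0]
ft_force: [-0.3, -0.3, -0.6]
gripper_width: 0.124
grip_force: 19.6
[ 490.9 -224.9  259.4] [5.77900985e-01 8.16106810e-01 2.40725089e-04 2.59395090e-04] [ 0.66209445  0.2064601  -0.34334519  1.5464168   0.06976613  1.40022617
  0.65216768]
10 209 [ 1.4 -0. ]
20 219 [ 4.6 -0. ]
30 192 [ 8.1 -0. ]
40 167 [11.6 -0. ]
50 149 [15.2  0. ]
60 137 [18.9  0. ]
70 103 [22.1  0. ]
80 63 [24.4  0. ]
90 25 [25.9  0. ]
```

```bash
python3 -m pendant '[[[-0.0218,0.024,0],0],[[-0.0218,0.024,0],0],[[-0.0218,0.024,0],0],[[0,0,0],0],[[0,0,0],0]]'
cat > v.py <<'E'
from t import *
s,im,g=torch(); print(np.round(s['ee_pos'],1),s['ft_force'],s['gripper_width'])
C=cal('wrist'); P=cloud(C,ctrl.capture('wrist')[1]); z=P[...,2]
r=(z>90)&(z<104)&(abs(P[...,0]-572)<30)&(abs(P[...,1]+240)<30); q=P[r]; print('rim',len(q),cv2.minEnclosingCircle(q[:,:2].astype(np.float32)))
p=np.array(s['ee_pos']);T=R.from_quat(s['orientation']).as_matrix()
k=g[(abs(g[:,1])<5)&(g[:,0]<60)&(g[:,2]<108)]
print([(zz,np.median(k[(k[:,2]>=zz)&(k[:,2]<zz+10),0]).round(1)) for zz in range(10,110,10) if ((k[:,2]>=zz)&(k[:,2]<zz+10)).sum()>5])
print('tube in tool',((np.array([572.2,-239,98])-p)@T).round(1))
sc=ctrl.capture('scene')[0]
cv2.imwrite('pics/g3.png',np.hstack([cv2.resize(sc[140:280,190:330],(400,400),interpolation=cv2.INTER_CUBIC),im[:400,80:480]]))
E
python3 v.py
```

```text
clock: 10.5
ee_pos: [580.5, -262.8, 258.4]
orientation: [0.58, 0.815, 0.0, -0.001]
ft_force: [-0.5, 0.0, -0.5]
gripper_width: 0.124
grip_force: 19.7
[ 580.5 -262.8  258.4] [-0.45277493  0.00170204 -0.50611657] 0.1235433694515016
rim 490 ((572.7686767578125, -237.98890686035156), 21.250394821166992)
[(10, np.float64(1.1)), (20, np.float64(4.6)), (30, np.float64(8.1)), (40, np.float64(11.6)), (50, np.float64(15.2)), (60, np.float64(18.9)), (70, np.float64(22.2)), (80, np.float64(24.4)), (90, np.float64(25.9))]
tube in tool [ 24.9   0.  160.4]
```

View pics/g3.png

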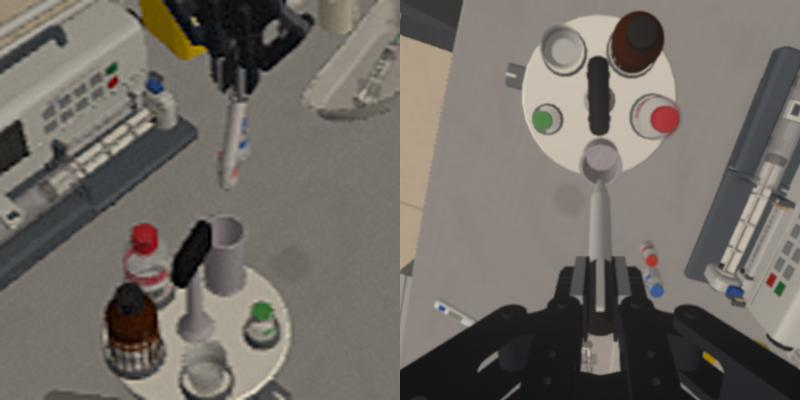

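The torch tip at (600,185) in the right half is in line with the tube mouth at (602,162), and the scene half agrees. I'll lower it, straightening against the far wall on the way down.

```bash
python3 -m pendant '[[[0,0,0.03],0],[[0,0,0.02],0],[[0,0,0.015],0],[[0,0,0.005],0],[[0,0,0],0]]'
python3 -m pendant '[[[0.002,0,0.008],0],[[0.003,0,0.009],0],[[0.003,0,0.009],0],[[0,0,0],0]]'
```

```text
clock: 11.15
ee_pos: [579.9, -262.9, 189.3]
orientation: [0.579, 0.815, -0.0, -0.0]
ft_force: [0.2, -0.1, 0.1]
gripper_width: 0.119
grip_force: 19.7
clock: 11.55
ee_pos: [576.8, -254.3, 161.5]
orientation: [0.579, 0.816, -0.0, -0.001]
ft_force: [-0.0, 0.3, -0.2]
gripper_width: 0.119
grip_force: 19.7
```

```bash
python3 -m pendant '[[[0.004,0,0.006],0],[[0.004,0,0.006],0],[[0.003,0,0.005],0],[[0.002,0,0.003],0],[[0,0,0],0]]'; python3 v.py
```

```text
clock: 12.05
ee_pos: [573.1, -242.8, 142.9]
orientation: [0.579, 0.815, -0.0, -0.0]
ft_force: [0.2, -1.6, -1.1]
gripper_width: 0.123
grip_force: 20.1
[ 573.1 -242.8  142.9] [ 0.22040015 -1.55094393 -1.08386293] 0.12292427405762013
rim 1283 ((572.4886474609375, -238.09976196289062), 21.315292358398438)
[(10, np.float64(-1.4)), (20, np.float64(0.8)), (30, np.float64(3.5)), (40, np.float64(6.4)), (50, np.float64(8.6)), (60, np.float64(11.2)), (70, np.float64(12.4))]
tube in tool [ 3.9  0.4 44.9]
```

View pics/g3.png

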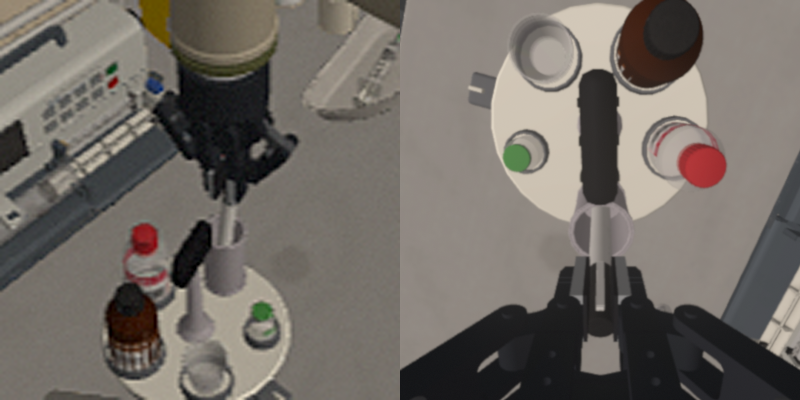

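The torch is in the tube and straightening. Lowering on to the bottom.

```bash
python3 -m pendant '[[[0.001,0,0.003],0],[[0.001,0,0.003],0],[[0,0,0.003],0],[[0,0,0],0]]'
python3 -m pendant '[[[0,0,0.002],0],[[0,0,0.002],0],[[0,0,0],0]]'
```

```text
clock: 12.6
ee_pos: [572.4, -241.1, 133.7]
orientation: [0.579, 0.815, -0.0, -0.0]
ft_force: [0.9, -0.9, -0.6]
gripper_width: 0.121
grip_force: 20.0
clock: 12.9
ee_pos: [574.1, -242.3, 132.5]
orientation: [0.579, 0.815, 0.0, 0.002]
ft_force: [-0.4, -2.8, 9.9]
gripper_width: 0.126
grip_force: 20.5
```

The wrist force shows it on the bottom (9.9 N up). Releasing and rising.

```bash
python3 -m pendant '[[[0,0,0],0],[[0,0,0],0],[[0,0,0],0],[[0,0,0],0]]' 0.035
python3 -m pendant '[[[0,0,-0.02],0],[[0,0,-0.04],0],[[0,0,-0.05],0],[[0,0,-0.04],0],[[0,0,0],0]]'
python3 - <<'E'
from t import *
s=ctrl.sense(); C=cal('wrist'); im,de=ctrl.capture('wrist'); P=cloud(C,de); z=P[...,2]
q=P[(z>118)&(z<175)&(np.hypot(P[...,0]-572,P[...,1]+239)<32)&(P[...,1]<-216)]
print(np.round(s['ee_pos'],1),'torch',len(q),q.max(0).round(1) if len(q) else '',np.median(q,0).round(1))
g=(z>145)&(z<158)&(abs(P[...,0]-550)<45)&(abs(P[...,1]+178)<38)&(im.max(2)<80); b=P[g]
r=cv2.minAreaRect(b[:,:2].astype(np.float32)); print('bar',len(b),r,np.median(b[:,2]), 'proj',)
sc=ctrl.capture('scene')[0]
cv2.imwrite('pics/g4.png',np.hstack([cv2.resize(sc[140:280,190:330],(400,400),interpolation=cv2.INTER_CUBIC),im[:400,80:480]]))
E
```

```text
clock: 13.3
ee_pos: [572.4, -240.9, 129.9]
orientation: [0.579, 0.815, 0.0, -0.001]
ft_force: [-0.6, 0.6, -0.5]
gripper_width: 0.41
grip_force: 0.0
clock: 13.8
ee_pos: [575.1, -241.6, 287.5]
orientation: [0.579, 0.815, 0.001, 0.005]
ft_force: [0.9, 1.2, 0.8]
gripper_width: 0.406
grip_force: 0.0
[ 575.1 -241.6  287.5] torch 460 [ 588.4 -244.2  155.7] [ 578.9 -255.   146.5]
bar 1124 ((550.7706909179688, -180.1654052734375), (16.345727920532227, 55.877296447753906), 18.84773063659668) 151.42413547040877 proj
```

View pics/g4.png

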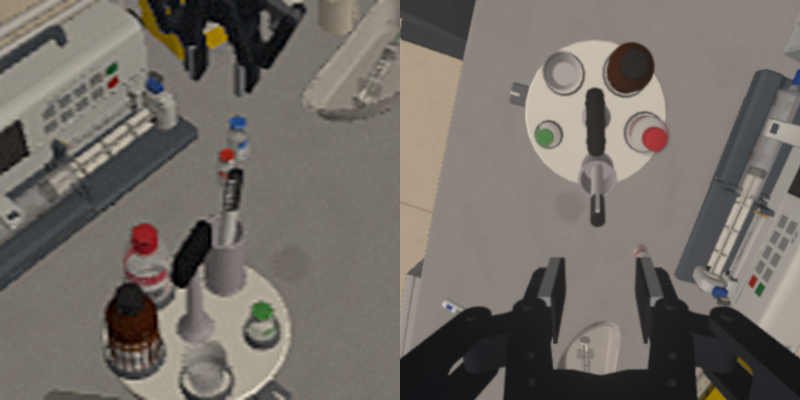

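The torch stands in the tube, leaning outward, with its black end up at (597,205) in the right half. Next I'll measure its tilt and the pointer direction.

Run:
```python
from h import *
ax=np.array([551,-180.8])
for n in ['wrist','top','scene']:
    C=cal(n); im,de=ctrl.capture(n); P=cloud(C,de)
    # white ridge: brightest pixels within predicted lug area on plane z=17
    h,w=de.shape; vv,uu=np.mgrid[0:h,0:w]; Q=at_z(C,np.stack([uu,vv],-1).reshape(-1,2),17.).reshape(h,w,3)
    d=np.hypot(Q[...,0]-ax[0],Q[...,1]-ax[1])
    a=(Q[...,0]<458)&(Q[...,0]>436)&(abs(Q[...,1]+187)<14)&(abs(P[...,2]-15)<9)
    g=im.min(2).astype(float); v=g[a]; 
    m=a&(g>v.min()+0.6*(v.max()-v.min())); 
    wgt=g[m]-v.min(); c=(Q[m]*wgt[:,None]).sum(0)/wgt.sum()
    lug=Q[(a)&(g<100)]
    print(n,'ridge',m.sum(),c[:2].round(1),v.min(),v.max(),'lug mean',lug[:,:2].mean(0).round(1),'ang',np.arctan2(c[1]-ax[1],c[0]-ax[0]).round(3),'r',np.hypot(*(c[:2]-ax)).round(1))
    z=P[...,2]; q=P[(z>108)&(z<165)&(np.hypot(P[...,0]-572,P[...,1]+245)<34)&((P[...,:2]-ax)@[.348,-.937]>38)]
    if len(q)>20:
        B=[(round(zz),np.median(k,0).round(1).tolist()) for zz in range(108,160,12) for k in [q[(q[:,2]>=zz)&(q[:,2]<zz+12)]] if len(k)>5]
        print(len(q),B)
```

```text
wrist ridge 27 [ 446.8 -186.5] 86.0 161.0 lug mean [ 451.3 -185.6] ang -3.087 r 104.4
537 [(108, [575.8, -246.1, 113.4]), (120, [575.5, -249.0, 126.0]), (132, [576.8, -252.3, 138.3]), (144, [580.5, -259.0, 152.0])]Traceback (most recent call last):
  File "<stdin>", line 10, in <module>
    return umr_minimum(a, axis, None, out, keepdims, initial, where)
ValueError: zero-size array to reduction operation minimum which has no identity
```

The torch leans about 0.25 rad, which is fine. The pointer is at -3.087 rad and the tube at -1.217 rad, so the turntable needs 1.87 rad clockwise. Going to the grip now.

```bash
python3 -m pendant '[[[0.033,-0.0015,0],-0.016],[[0.033,-0.0015,0],0],[[0,0,0.04],0],[[0,0,0.04],0],[[0,0,0],0]]' 0.045
python3 -m pendant '[[[0,0,0.03],0],[[0,0,0.03],0],[[0,0,0.015],0],[[0,0,0.008],0],[[0,0,0],0]]'
```

```text
clock: 14.5
ee_pos: [543.2, -179.1, 193.2]
orientation: [0.572, 0.82, -0.002, -0.006]
ft_force: [-0.8, -0.7, 0.3]
gripper_width: 0.526
grip_force: 0.0
clock: 15.0
ee_pos: [547.5, -180.2, 117.2]
orientation: [0.572, 0.82, -0.0, -0.001]
ft_force: [-0.4, -0.1, 0.9]
gripper_width: 0.529
grip_force: 0.0
```

```bash
python3 -m pendant '[[[0,0,-0.005],0],[[0,0,0],0],[[0,0,0],0]]'
```

```text
clock: 15.3
ee_pos: [548.4, -180.3, 123.8]
orientation: [0.572, 0.82, 0.0, 0.001]
ft_force: [-0.0, 0.5, 0.1]
gripper_width: 0.529
grip_force: 0.0
```

```bash
python3 -m pendant '[[[-0.001,0.0025,0],0],[[0,0,0],0]]'
python3 -m pendant '[[[0,0,0],0],[[0,0,0],0],[[0,0,0],0],[[0,0,0],0],[[0,0,0],0]]' 0 40
```

```text
clock: 15.5
ee_pos: [550.7, -180.2, 122.6]
orientation: [0.572, 0.82, 0.0, 0.0]
ft_force: [-0.3, 0.2, 0.3]
gripper_width: 0.524
grip_force: 0.0
clock: 16.0
ee_pos: [550.5, -180.1, 122.4]
orientation: [0.572, 0.82, 0.0, 0.0]
ft_force: [2.1, 0.6, 0.4]
gripper_width: 0.18
grip_force: 41.7
```

```bash
python3 -m pendant '[[[0,0,0],0.02],[[0,0,0],0.05],[[0,0,0],0.06],[[0,0,0],0.06],[[0,0,0],0.06]]'
python3 -m pendant '[[[0,0,0],0.06],[[0,0,0],0.06],[[0,0,0],0.06],[[0,0,0],0.06],[[0,0,0],0.06]]'
python3 -m pendant '[[[0,0,0],0.06],[[0,0,0],0.06],[[0,0,0],0.06],[[0,0,0],0.06],[[0,0,0],0.06]]'
```

```text
clock: 16.5
ee_pos: [550.8, -180.0, 122.4]
orientation: [0.671, 0.741, 0.0, 0.0]
ft_force: [4.3, 0.7, -0.7]
gripper_width: 0.182
grip_force: 41.4
clock: 17.0
ee_pos: [551.1, -180.0, 122.4]
orientation: [0.774, 0.633, 0.001, 0.0]
ft_force: [6.5, 0.5, -3.1]
gripper_width: 0.183
grip_force: 41.3
clock: 17.5
ee_pos: [551.4, -180.1, 122.4]
orientation: [0.86, 0.51, 0.001, 0.001]
ft_force: [6.9, 0.5, -4.2]
gripper_width: 0.183
grip_force: 41.1
```

```bash
python3 -m pendant '[[[0,0,0],0.06],[[0,0,0],0.06],[[0,0,0],0.06],[[0,0,0],0.06],[[0,0,0],0.06]]'
python3 -m pendant '[[[0,0,0],0.06],[[0,0,0],0.06],[[0,0,0],0.06],[[0,0,0],0.06],[[0,0,0],0.06]]'
python3 -m pendant '[[[0,0,0],0.06],[[0,0,0],0.06],[[0,0,0],0.05],[[0,0,0],0.03],[[0,0,0],0]]'
cat > f.py <<'E'
from h import *
s=ctrl.sense(); q=s['orientation']; a=2*np.arctan2(q[1],q[0]); print(np.round(s['ee_pos'],1),'tool x',a,s['ft_force'],s['grip_force'],s['qpos'])
ax=np.array([551,-180.8]); ims=[]
for n in ['scene','top']:
    C=cal(n); im,de=ctrl.capture(n); P=cloud(C,de); z=P[...,2]
    r=(z>91)&(z<104)&(np.hypot(P[...,0]-489,P[...,1]+183)<32); q=P[r]
    if len(q)>10:
        c,rad=cv2.minEnclosingCircle(q[:,:2].astype(np.float32)); print(n,'rim',len(q),c,rad,'ang',np.arctan2(c[1]-ax[1],c[0]-ax[0]),q.mean(0))
    u,v=proj(C,[480,-184,60])[0].astype(int); k=im[max(0,v-75):v+75,max(0,u-75):u+75]; ims.append(cv2.resize(k,(400,400),interpolation=cv2.INTER_CUBIC))
    for t in ['front_mark','tube_mouth']:
        for x in ctrl.recognise(t,n)[:1]: print(n,t,round(x['confidence'],2),at_z(C,[np.array(x['xy'])*[560,420]],17. if t[0]=='f' else 98.)[0].round(1))
cv2.imwrite('pics/f.png',np.hstack(ims))
E
python3 f.py
```

```text
clock: 18.0
ee_pos: [551.7, -180.3, 122.4]
orientation: [0.927, 0.375, 0.001, 0.001]
ft_force: [9.6, -1.9, -6.1]
gripper_width: 0.181
grip_force: 40.9
clock: 18.5
ee_pos: [551.9, -180.6, 122.4]
orientation: [0.973, 0.233, 0.002, 0.001]
ft_force: [9.7, -2.5, -6.3]
gripper_width: 0.178
grip_force: 40.8
clock: 19.0
ee_pos: [552.0, -180.8, 122.4]
orientation: [0.991, 0.135, 0.002, 0.001]
ft_force: [9.8, -2.7, -7.0]
gripper_width: 0.176
grip_force: 40.7
[ 552.  -180.8  122.4] tool x 0.2705964404983048 [ 9.80368275 -2.69018158 -7.01997197] 40.715428590774536 [ 0.33266975  0.36449974 -0.08946281  1.64507208  0.03527786  1.1299708
 -1.06608595]
scene rim 91 (492.3577575683594, -194.3230438232422) 21.746192932128906 ang -2.9149521748175515 [ 490.97033043 -191.78259494   96.50784578]
scene front_mark 0.72 [ 449. -180.   17.]
scene tube_mouth 0.79 [ 492.1 -139.8   98. ]
top rim 47 (491.93646240234375, -196.91139221191406) 20.248687744140625 ang -2.8752908911250668 [ 490.83948893 -200.81336457   97.6585387 ]
top front_mark 0.51 [ 448.7 -190.1   17. ]
top tube_mouth 0.65 [ 517.3 -229.3   98. ]
```

View pics/f.png

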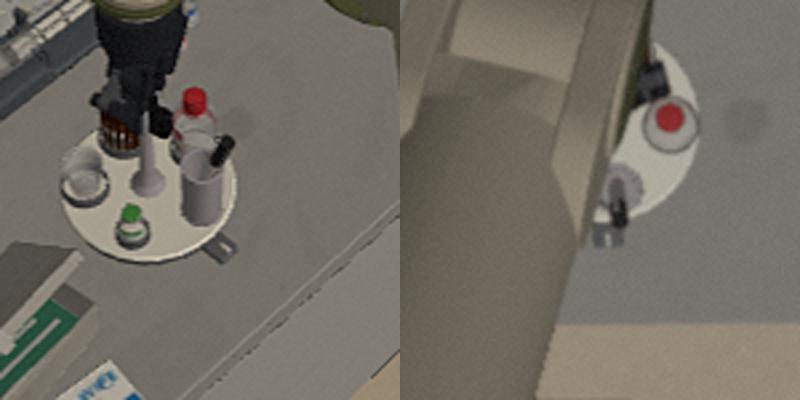

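The torch stands at the front-right, about 0.22 rad short of the lug (left half: tube at (203,190), lug at (222,248)). Turning the rest.

```bash
python3 -m pendant '[[[0,0,0],0.05],[[0,0,0],0.06],[[0,0,0],0.06],[[0,0,0],0.03],[[0,0,0],0.02]]'
python3 -m pendant '[[[0,0,0],0],[[0,0,0],0],[[0,0,0],0],[[0,0,0],0],[[0,0,0],0]]'
python3 f.py
```

```text
clock: 19.8
ee_pos: [552.0, -181.0, 122.4]
orientation: [1.0, 0.025, 0.002, 0.001]
ft_force: [10.7, -3.5, -7.4]
gripper_width: 0.177
grip_force: 40.7
clock: 20.3
ee_pos: [552.0, -181.0, 122.4]
orientation: [1.0, 0.026, 0.002, 0.001]
ft_force: [11.1, -3.0, -7.2]
gripper_width: 0.178
grip_force: 40.7
[ 552.  -181.   122.4] tool x 0.0514850588558077 [11.10114825 -3.03398859 -7.20251357] 40.6649386882782 [ 0.30461655  0.36312374 -0.05379389  1.646344    0.02138469  1.12877125
 -1.27406046]
scene rim 88 (490.34619140625, -182.1980743408203) 21.959819793701172 ang -3.11854666768118 [ 488.25201321 -177.92344928   96.24010031]
scene front_mark 0.56 [ 449.1 -172.4   17. ]
scene tube_mouth 0.79 [ 497.9 -134.6   98. ]
top rim 44 (488.9669189453125, -191.4940185546875) 18.434444427490234 ang -2.970878423851566 [ 487.93106486 -196.89121873   98.42164934]
top tube_mouth 0.56 [ 512.1 -215.2   98. ]
```

View pics/f.png

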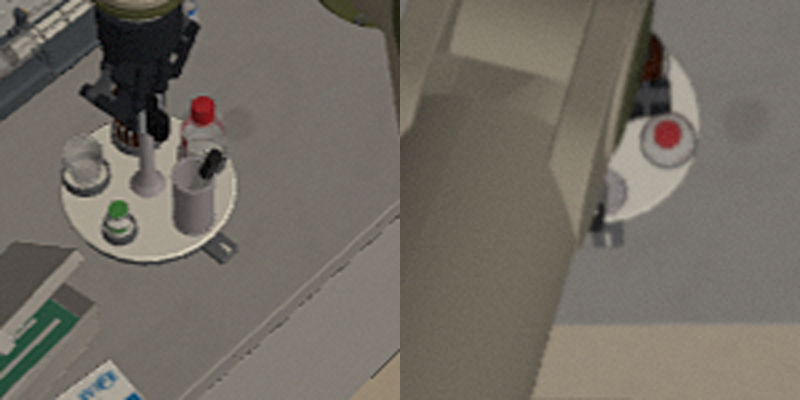

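The tube lies on the line from the column base (148,183) to the lug (222,248) in the left half. The tool angle also matches the pointer, and the grip is held at 41 N with everything still. Handing in.

```bash
python3 -c "
from plant import ctrl
print(ctrl.finish_job())"
```

```text
the job is handed in; nothing more can be done
None
```

I stood the pen torch on the tube's bottom, leaning about 0.25 rad, and let go of it; then I turned the tube to the pointer and handed the job in at about 20 s, still holding the grip at 41 N. The hand-in returned no verdict.

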